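# Square the engraver's block into its corner stop and swing the keeper shut

### The arm

A 6-joint arm with a two-finger parallel gripper is mounted at the origin on the work surface. World frame = base frame: x ahead of the robot, y to its left, z up, the work surface at z = 0. Lengths are in mm, angles in rad, forces in N, time in s.
With the tool pointing down it reaches from about 350 to 775 mm from the base axis. Payload 7.3 kg.
Tool frame: the origin (TCP) lies at the very end of the fingers, on their centre line; the grasp point (between the pads) lies 19 mm behind it; z points along the fingers, y is the line along which they close (so a half turn about z gives the same grasp; the last joint's range is limited). The gripper opens to 92 mm and grips with 3 to 60 N. Pads are 19 mm wide; open, the fingers measure 130 mm over their backs; the gripper's body (75 mm by 190 mm) begins 47 mm behind the grasp point.
Start: joints at [1.132, 0.342, 1.524, -0, 1.275, -0.146], TCP at [151.518, 502.68, 226.741] pointing down, gripper open.
Joint ranges: [-2.53, 2.53], [-0.77, 2.02], [0.04, 2.7], [-1, 4.14], [0.28, 2.66], [-3.11, 3.11]. Speed limits (rad/s): [2.57, 2.57, 3.14, 3.14, 3.14, 3.14].

### API

Orientations are given as [roll, pitch, yaw] about the fixed x, y, z axes, in that order (R = Rz(yaw) Ry(pitch) Rx(roll)).
In Python, from plant import get_obs, optics, ticket, finder gives the robot as it stands.
- The arm moves only by the tool send_rows, never from a script. Its arguments are lists of equal length, an entry for each row: "offset": the shift along the tool's x, y, z scaled (see below), a list of three; "delta_rot": the turn, a rotation vector about the tool's x, y, z scaled (see below), a list of three. In form: {"offset": [[dx, dy, dz], ...], "delta_rot": [[rx, ry, rz], ...]}. A call has 1 to 8 rows; each row is the pose to reach, as a shift and turn from the pose commanded when the call began, along the tool's axes at that moment, turning the shorter way round; what a row does not reach only later rows make up. The controller multiplies each number of a shift by 120 mm and each number of a turn by 360 degrees. A row lasts 1/8 s, in which the tool goes at most 62.5 mm and 10.7 degrees, less where a joint would pass 70% of its speed; a pose out of reach is approached as far as the arm can. A call with a number of a shift or a turn outside -1 to 1 is refused whole. A call with a gripper value outside its range is refused whole. "grip" is the opening, from 0 (shut) to 1 (fully open), set as the call begins (left out, the last holds). The fingers move at their own pace and stop on an object; the grip force is fixed at half the most. Time passes only in rows, so rows that repeat a pose let the fingers close. It gives the time, the measured TCP pose, the force, the opening and the grip force at its end, in the units of the state.
- get_obs(): the state, without advancing time (a new reading comes with each control period).
- optics.capture(name): name is "scene" or "top"; returns the picture (400x640x3 uint8, red, green, blue); there is no depth.
- optics.get_calibration(name): a dict with "fx", "fy", "cx", "cy" (pixels), "world_from_camera" (4x4, takes a point from camera to world coordinates). Camera axes: x right, y down, z forward; pixel columns grow to the right and rows downward; lengths in mm; the calibration is good to about 2 mm. A picture is of the moment at which its call begins. get_calibration takes no time and is no camera call.
- ticket.close_job(): hands the job in; it is judged then, once.
Trained networks look in the newest picture that a camera, given by its name, has taken for a name from the list of things; names that differ only in an ending like _2 or _b are one class to them, and where a whole thing is asked for, a point or a joint stands for the part that bears it (a point fixed in the world has none). Each returns a list of dicts, best first, with "confidence" (0 to 1); they miss things now and then, are a little off and sometimes report something else, mostly with a low value. They report only what shows in the picture. A call takes as long as a camera call. They do not tell look-alikes from the thing itself.
- finder.boxes_of(target, camera): "box" ([left, top, right, bottom] in pixels, round what is visible of it).
- finder.silhouettes(target, camera): "region" (400x640 bool, what is visible of it) and "box" ([left, top, right, bottom] in pixels, round what is visible of it).
- finder.pinpoint(target, camera): "uv" ([column, row] in pixels: a listed point, or the origin of a listed thing).
The state is a dict: "time": time; "joint_positions": joint angles; "dq": joint speeds; "tau": joint torques, N m; "tool_pos": TCP position; "tcp_rot": TCP orientation; "contact_force": force on the tool from outside, world axes, zero at the start; "moment": the same for the moment, N m; "grip_width": finger opening in mm; "finger_force": force on a finger pad.
Only numpy, scipy, OpenCV 4.12 (cv2) and the standard library are available. Lean on these libraries where they do the work, as an engineer would, in place of code of your own. Each camera call takes 0.05 s, during which the arm holds its last target. There are 200 camera calls.

### The job

With the fingertips, push the dark wooden engraver's block along the bench into the corner of the aluminium stop, so that it sits square and snug against both fences, its long side along the long fence. Then gently push the red keeper arm round until it lies against the block's front face. Do not lift or tip the block or squeeze the keeper, and leave the other tools on the bench where they are.

Things in the scene. Friction and masses are not known exactly. Their poses are not given: they have to be found in the camera images.
- block: Dark wooden engraver's block, 92 mm (its x) by 110 mm (its y) by 35 mm tall, a brass plate (3 mm thick) on top between four steel pins standing 7 mm above the wood; 0.25 to 0.5 kg, loose on the bench. Origin: centre of its underside, z up. It slides, needing about 1 to 4 N.
- stop: L-shaped aluminium corner stop, fixed; fences 28 mm tall, 14 mm thick. Origin: point on the bench under the block's centre when the block is home, its axes then parallel to these. Long back fence: inner face at x = +46 mm, from y = -171 to +69 mm. Side fence: inner face at y = +55 mm, from x = -38 to +60 mm. The -x and -y sides are open.
- keeper (a joint): Angle (rad) of the red keeper arm, a bar 85 mm long, 14 mm thick, from 8 to 26 mm above the bench, hinged upright at the side fence's front end. 0: points to the stop's -y, flat along the front (-x) face of the block when home. Grows as it opens; at 1.57 it points to the stop's -x. Range -0.08 to 2; starts at 1.2 to 1.7; stays where left (friction 0.10 N m).
- keeper_hinge (a point): Keeper's hinge axis at bench height, fixed to the stop at x = -53 mm, y = +68 mm of its frame; the bar's centre line passes through this axis. The hinge boss is 22 mm across, up to 32 mm high.
- keeper_tip (a point): Centre of the keeper arm's free end, 85 mm from the hinge axis, 17 mm above the bench.
- loupe: Bystander: black cylindrical eye loupe, 36 mm across, 30 mm tall, standing; origin: centre of its underside.
- jar: Bystander: amber glass jar with aluminium cap, 48 mm across, 50 mm tall; origin: centre of its underside.
- burr_block: Bystander: pale wooden block 55 x 100 x 35 mm with small burrs standing in it, about 63 mm tall in all; origin: centre of its underside.
- timer: Bystander: round steel stopwatch lying flat, 50 mm across, 13 mm thick; origin: centre of its underside.
- brush: Bystander: bench brush lying down, 170 mm long, handle to its -x; origin underneath its middle.
- graver: Bystander: graver with pale mushroom handle, lying down, about 115 mm long, 28 mm thick; origin underneath.
There are look-alikes about, which are no part of the job. Leave any orange or turquoise look-alike of the block alone.

How it is judged:
By the outcome, as a careful person would: the job done as asked, in the order asked, and still so for the second after the job is handed in, with the robot touching nothing.
It also fails if it takes over 54 s, if anything falls off the work surface, if the arm or the gripper's body presses on something with over 40 N, if the wrist force passes 120 N, or if a joint passes its speed limit or range.

## Working session

There is one attempt and no reset: what is moved stays moved. The work goes in short steps, Python scripts to look and compute and a tool call to move; the robot and the scene stay as the last step left them, time stands still between calls to the robot, and variables do not carry over. Pictures are saved under pics/ and viewed, at most 10 in all, crops included, and the job is handed in when it is done.

Besides the shell and the picture viewer there is one more tool, called as name(argument=value, ...) on one line, values as JSON. send_rows: Moves the arm, as the interface text tells. Its arguments: {"type":"object","properties":{"offset":{"type":"array"},"delta_rot":{"type":"array"},"grip":{"type":"number"}},"required":["offset","delta_rot"]}

```bash
mkdir -p pics; ls; python3 - <<'E'
from plant import get_obs, optics, finder
import cv2, numpy as np
o=get_obs(); print(o)
for c in("scene","top"):
    im=optics.capture(c); cv2.imwrite(f"pics/{c}0.png",im[:,:,::-1])
    k=optics.get_calibration(c); print(c,k)
    for t in("block","stop","keeper_hinge","keeper_tip"):
        r=finder.pinpoint(t,c); print(t,[(np.round(x["uv"],1),round(x["confidence"],2)) for x in r])
E
```

```text
pics
{'time': 0.0, 'joint_positions': array([ 1.13201485e+00,  3.42758495e-01,  1.52506221e+00, -1.34151816e-05,
        1.27539259e+00, -1.45992916e-01]), 'dq': array([ 0.0003194 , -0.00172118,  0.0002853 ,  0.00096839, -0.0022042 ,
       -0.0010359 ]), 'tau': array([ 8.24990402e-04, -4.31253183e+01, -2.44219369e+01,  7.18711456e-02,
        5.60132798e-02, -1.25544102e-04]), 'tool_pos': array([151.32277958, 502.27275463, 226.01063035]), 'tcp_rot': array([-3.13998739e+00, -2.23070821e-04,  2.84880783e+00]), 'contact_force': array([-0.56315266,  0.19889483,  0.11900081]), 'moment': array([ 0.00481716, -0.00113867,  0.03595517]), 'finger_force': 0.0, 'grip_width': 92.17836068028808}
scene {'fx': 430.2298414636198, 'fy': 430.2298414636198, 'cx': 320.1227815645474, 'cy': 201.1602560054391, 'world_from_camera': array([[-6.31812643e-01,  5.86179961e-01, -5.07154648e-01,
         1.15177721e+03],
       [ 7.74952169e-01,  4.64038652e-01, -4.29088879e-01,
         4.46062049e+02],
       [-1.61839435e-02, -6.64124373e-01, -7.47446919e-01,
         8.46744827e+02],
       [ 0.00000000e+00, 
[... 285 characters left out ...]
.37)]
top {'fx': 373.27281504130315, 'fy': 373.27281504130315, 'cx': 317.2535869364183, 'cy': 195.0881459099352, 'world_from_camera': array([[ 1.11860694e-02, -9.95708467e-01,  9.18668651e-02,
         4.96991408e+02],
       [-9.99927361e-01, -1.07262637e-02,  5.49736016e-03,
        -1.02690268e+01],
       [-4.48837984e-03, -9.19216858e-02, -9.95756124e-01,
         9.87682377e+02],
       [ 0.00000000e+00,  0.00000000e+00,  0.00000000e+00,
         1.00000000e+00]])}
block [(array([393.3, 256.9]), 0.91), (array([321.2, 267.6]), 0.77), (array([345.9, 199.9]), 0.66)]
stop [(array([463.9, 280.8]), 0.29)]
keeper_hinge [(array([304.7, 196.4]), 0.96)]
keeper_tip [(array([304.1, 227.1]), 0.53)]
```

```bash
python3 - <<'E'
import cv2
im=cv2.imread("pics/top0.png"); cv2.imwrite("pics/top0c.png",cv2.resize(im[150:350,240:500],None,fx=3,fy=3,interpolation=cv2.INTER_CUBIC))
E
```

```text
(no output)
```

View pics/top0.png

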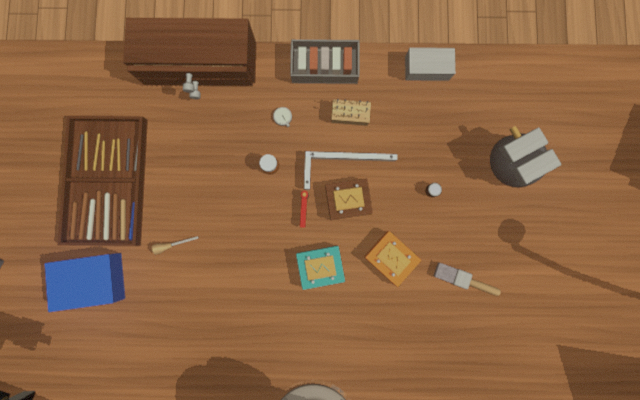

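View pics/scene0.png

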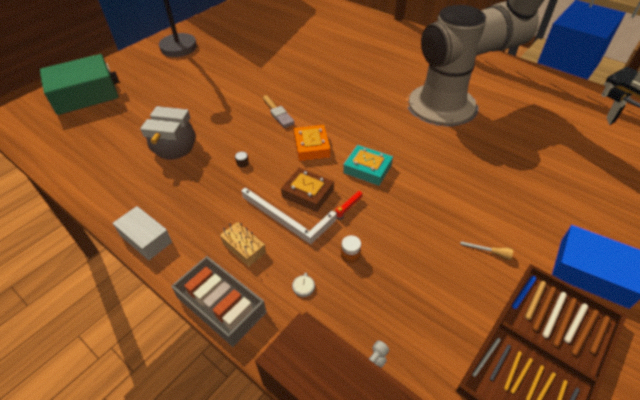

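View pics/top0c.png

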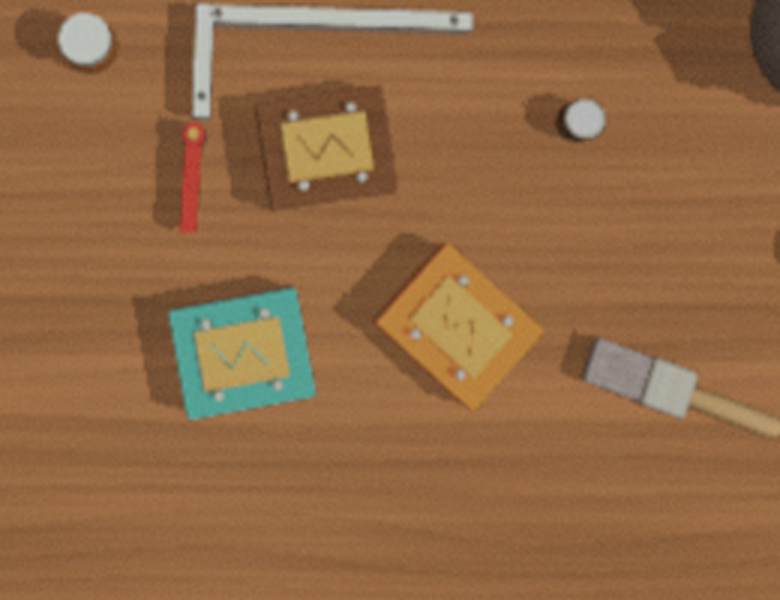

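The three candidates for the block in the top view are orange (394,258), turquoise (321,268) and dark brown (348,200). The dark wooden one at (348,200), nearest the stop, is the target, and the crop confirms it. The stop's corner is at about (306,152), its long fence runs right to (397,157), and the keeper goes from the hinge (304,195) to the tip (303,227). I'll fit poses next, using both views.

```bash
cat > fit.py <<'E'
import numpy as np, cv2
from scipy.optimize import minimize
from plant import get_obs, optics, finder
S=4
K={c:optics.get_calibration(c) for c in("scene","top")}
def proj(P,c):
    k=K[c]; W=np.linalg.inv(k["world_from_camera"]); q=P@W[:3,:3].T+W[:3,3]
    return np.c_[k["fx"]*q[:,0]/q[:,2]+k["cx"],k["fy"]*q[:,1]/q[:,2]+k["cy"]]
def box(x0,x1,y0,y1,z0,z1): return np.array([[x,y,z] for x in(x0,x1) for y in(y0,y1) for z in(z0,z1)],float)
def models(h=35): return dict(block=[box(-46,46,-55,55,0,h)],
  stop=[box(46,60,-171,69,0,28),box(-38,60,55,69,0,28)])
def place(B,p):
    c,s=np.cos(p[2]),np.sin(p[2]); R=np.array([[c,-s,0],[s,c,0],[0,0,1]]); return B@R.T+[p[0],p[1],0]
def render(bs,c):
    m=np.zeros((400*S,640*S),np.uint8)
    for b in bs:
        h=cv2.convexHull(((proj(b,c)+.5)*S-.5).astype(np.float32)); cv2.fillConvexPoly(m,np.round(h*16).astype(np.int32),1,shift=4)
    return m
def fit(name,p0,masks,freeh=False):
    big={c:cv2.resize(m.astype(np.float32),None,fx=S,fy=S,interpolation=cv2.INTER_LINEAR)>.5 for c,m in masks.items()}
    def cost(p):
        bs=[place(b,p) for b in models(p[3] if freeh else 35)[name]]; t=0
        for c,m in big.items():
            r=render(bs,c)>0; t+=1-(r&m).sum()/(r|m).sum()
        return t/len(big)
    n=4 if freeh else 3
    st=np.vstack([p0[:n]]+[np.array(p0[:n])+d for d in np.diag([8,8,.08,8])[:n,:n]])
    r=minimize(cost,p0[:n],method="Nelder-Mead",options=dict(initial_simplex=st,xatol=.02,fatol=1e-5,maxiter=200))
    return r.x,1-r.fun
def ground(uv,c,z):
    k=K[c]; T=k["world_from_camera"]; d=T[:3,:3]@[(uv[0]-k["cx"])/k["fx"],(uv[1]-k["cy"])/k["fy"],1]
    return (T[:3,3]+d*(z-T[2,3])/d[2])[:2]
def mask(name,c,near):
    out=finder.silhouettes(name,c)
    if not out: return None
    f=lambda r:np.hypot(*(np.argwhere(r["region"]).mean(0)[::-1]-near))
    b=min(out,key=f); return b["region"] if f(b)<20 else None
E
python3 - <<'E'
from fit import *
im={c:optics.capture(c) for c in("scene","top")}
near=dict(block=dict(top=(348,200),scene=(307,188)),stop=dict(top=(335,160),scene=(295,217)))
bp=ground((348,199),"top",35); sp=ground((306,151.7),"top",28)+[-60,-69]
print(bp,sp)
for n,p0 in(("block",[*bp,.1,35]),("stop",[*sp,0])):
    ms={c:mask(n,c,near[n][c]) for c in K}; print(n,{c:None if m is None else m.sum() for c,m in ms.items()})
    ms={c:m for c,m in ms.items() if m is not None}
    for sub in [ms]+[{c:m} for c,m in ms.items()]:
        print(list(sub),*fit(n,p0,sub))
    if n=="block" and len(ms)==2: print("h",fit(n,p0,ms,True))
for c,z in(("top",26),("scene",26)):
    m=im[c].astype(int); r=(m[:,:,0]>140)&(m[:,:,1]<45)&(m[:,:,2]<45)
    if c=="top": r[:,:295]=0;r[:,315:]=0
    q=np.argwhere(r)[:,::-1]; a=q.mean(0); u,s,v=np.linalg.svd(q-a,full_matrices=False); t=(q-a)@v[0]
    print(c,len(q),a,[ground(a+v[0]*x,c,z) for x in(t.min(),t.max())])
for c in K:
  print(c,[(np.round(x["uv"]),ground(x["uv"],c,0),x["confidence"]) for t in("keeper_hinge",) for x in finder.pinpoint(t,c)], [(np.round(x["uv"]),ground(x["uv"],c,17),x["confidence"]) for x in finder.pinpoint("keeper_tip",c)][:2])
  for t in("loupe","jar","timer","burr_block"):
    print(t,[(ground(x["uv"],c,0).round(),round(x["confidence"],2)) for x in finder.pinpoint(t,c)][:2])
E
```

```text
[575.67703913 -83.81954536] [638.944946  -43.3245112]
block {'scene': None, 'top': np.int64(1567)}
['top'] [ 5.76137439e+02 -8.50065138e+01  1.61284189e-01] 0.9738139971817755
['top'] [ 5.76137439e+02 -8.50065138e+01  1.61284189e-01] 0.9738139971817755
stop {'scene': np.int64(1459), 'top': np.int64(898)}
['scene', 'top'] [ 6.38080516e+02 -3.87454515e+01 -2.03125500e-02] 0.752908683143475
['scene'] [ 6.38128033e+02 -3.68122840e+01 -2.15819231e-02] 0.7700095431724825
['top'] [ 6.38132068e+02 -4.06216525e+01 -2.13493832e-02] 0.7732202967211071<stdin>:15: RuntimeWarning: Mean of empty slice.
  ret = um.true_divide(
Traceback (most recent call last):
IndexError: index 0 is out of bounds for axis 0 with size 0
```

```bash
python3 - <<'E'
from fit import *
import fit
im={c:optics.capture(c) for c in("scene","top")}
ol={}
def bright(c,rect):
    m=im[c].astype(int); l,t,r,b=rect; o=np.zeros(m.shape[:2],bool)
    g=(m.min(2)>105)&(m.max(2)-m.min(2)<60); o[t:b,l:r]=g[t:b,l:r]
    n,lab,st,_=cv2.connectedComponentsWithStats(o.astype(np.uint8)); return lab==1+st[1:,4].argmax()
ms={"top":bright("top",(295,145,410,195)),"scene":bright("scene",(235,180,340,248))}
fit.models=lambda h=35: dict(block=[box(-46,46,-55,55,0,h)],stop=[box(46,60,-171,69,28,28.01),box(-38,60,55,69,28,28.01)])
P={}
for sub in (ms,{"top":ms["top"]},{"scene":ms["scene"]}):
    r=fit.fit("stop",[638,-40,-.02],sub); print(list(sub),r,[m.sum() for m in sub.values()]); P.setdefault("stop",r[0])
fit.models=lambda h=35: dict(block=[box(-46,46,-55,55,0,h)])
mt=mask("block","top",(348,200))
sc=finder.silhouettes("block","scene"); print([ (x["box"],x["confidence"]) for x in sc])
s=[x for x in sc if abs(np.mean(x["box"][::2])-307)<15 and abs(np.mean(x["box"][1::2])-188)<15]
mm={"top":mt}
if s: mm["scene"]=s[0]["region"]
for sub in [mm]+[{c:m} for c,m in mm.items()]: print("block",list(sub),fit.fit("block",[576,-85,.16],sub))
if s: print("h",fit.fit("block",[576,-85,.16,30],mm,True))
for c in K:
    m=im[c].astype(int); r=(m[:,:,0]>90)&(m[:,:,1]<m[:,:,0]*.33)&(m[:,:,2]<m[:,:,0]*.33)
    w=np.zeros_like(r); l,t,rr,b=(295,188,315,232) if c=="top" else (325,185,370,222); w[t:b,l:rr]=1; q=np.argwhere(r&w)[:,::-1]
    a=q.mean(0); v=np.linalg.svd(q-a,full_matrices=False)[2]; tt=(q-a)@v[0]; print(c,len(q),[ground(a+v[0]*x,c,26) for x in(tt.min(),tt.max())])
    print([(ground(x["uv"],c,0).round(1),x["confidence"]) for x in finder.pinpoint("keeper_hinge",c)], [(ground(x["uv"],c,17).round(1),x["confidence"]) for x in finder.pinpoint("keeper_tip",c)][:2])
    for t in("loupe","jar","burr_block"): print(t,[(ground(x["uv"],c,0).round(),round(x["confidence"],2)) for x in finder.pinpoint(t,c)][:2])
E
```

```text
['top', 'scene'] (array([ 6.39656143e+02, -3.85530559e+01, -2.19940447e-02]), np.float64(0.847083655730442)) [np.int64(763), np.int64(701)]
['top'] (array([ 6.39410579e+02, -3.93857205e+01, -2.21848793e-02]), np.float64(0.8832028412301235)) [np.int64(763)]
['scene'] (array([ 6.40742663e+02, -3.70662171e+01, -2.35735405e-02]), np.float64(0.8481001420454546)) [np.int64(701)]
[([293.4, 125.1, 332.8, 163.8], 0.84), ([342.7, 235.1, 362.1, 264.4], 0.66), ([279.6, 168.5, 337.7, 212.5], 0.63), ([341.8, 143.8, 392.5, 187.1], 0.62)]
block ['top', 'scene'] (array([ 5.75863073e+02, -8.46940437e+01,  1.61833509e-01]), np.float64(0.951228512562369))
block ['top'] (array([ 5.76061921e+02, -8.56402493e+01,  1.60582402e-01]), np.float64(0.966779500905298))
block ['scene'] (array([ 5.76646932e+02, -8.24752969e+01,  1.48875670e-01]), np.float64(0.9526736571451528))
h (array([ 5.75715757e+02, -8.52560752e+01,  1.64596387e-01,  3.06880284e+01]), np.float64(0.9665777287431594))
scene 210 [array([503.92123004,  36.68244932]), array([604.38210585,  36.47876002])]
[(array([592.6,  32.8]), 0.98)] [(array([492.3,  30. ]), 0.54), (array([682.7, 131.7]), 0.48)]
loupe [(array([ 591., -312.]), 0.48)]
jar [(array([660., 121.]), 0.81)]
burr_block [(array([817., -91.]), 0.77)]
top 2 [array([575.16215196,  31.77431386]), array([549.31931137,  28.81486878])]
[(array([589.6,  26.2]), 0.79)] [(array([502.3,  29.8]), 0.45)]
loupe [(array([ 602., -306.]), 0.55)]
jar [(array([667., 127.]), 0.51), (array([ 375., -393.]), 0.31)]
burr_block [(array([813., -90.]), 0.75)]
```

send_rows(offset=[[-0.33,-0.31,0],[-0.67,-0.62,0],[-1,-0.94,0],[-1,-0.94,0]], delta_rot=[[0,0,0],[0,0,0],[0,0,0],[0,0,0]], grip=0.65)

```text
time: 2.0
tool_pos: [235.2, 357.7, 227.0]
tcp_rot: [-3.141, 0.001, 2.844]
contact_force: [-0.6, -0.0, 0.1]
grip_width: 60.7
finger_force: 0.0
```

send_rows(offset=[[-0.33,-0.31,0],[-0.67,-0.62,0],[-1,-0.94,0],[-1,-0.94,0]], delta_rot=[[0,0,0],[0,0,0],[0,0,0],[0,0,0]])

```text
time: 2.5
tool_pos: [317.9, 215.6, 226.9]
tcp_rot: [3.141, 0.001, 2.843]
contact_force: [-0.3, 0.9, 0.1]
grip_width: 59.5
finger_force: 0.0
```

send_rows(offset=[[-0.33,-0.31,0],[-0.67,-0.62,0],[-1,-0.94,0],[-1,-0.94,0]], delta_rot=[[0,0,0],[0,0,0],[0,0,0],[0,0,0]])

```text
time: 3.0
tool_pos: [400.2, 73.5, 226.7]
tcp_rot: [3.141, 0.001, 2.845]
contact_force: [-0.3, 0.3, 0.4]
grip_width: 59.4
finger_force: 0.0
```

send_rows(offset=[[-0.33,-0.31,0.1],[-0.67,-0.62,0.3],[-1,-0.94,0.5],[-1,-0.94,0.5]], delta_rot=[[0,0,0],[0,0,-0.02],[0,0,-0.0431],[0,0,-0.0431]])

```text
time: 3.5
tool_pos: [481.6, -68.1, 164.5]
tcp_rot: [3.14, -0.003, 3.119]
contact_force: [-0.2, 0.1, 0.5]
grip_width: 59.6
finger_force: 0.0
```

send_rows(offset=[[-0.13,-0.14,0.4],[-0.13,-0.14,0.8],[-0.13,-0.14,1],[-0.13,-0.14,1]], delta_rot=[[0,0,0],[0,0,0],[0,0,0],[0,0,0]])

```text
time: 4.0
tool_pos: [495.1, -82.2, 45.6]
tcp_rot: [3.14, -0.004, 3.121]
contact_force: [0.1, 0.7, 0.7]
grip_width: 59.9
finger_force: 0.0
```

send_rows(offset=[[0,0,0.15],[0,0,0.27],[0,0,0.27]], delta_rot=[[0,0,0],[0,0,0],[0,0,0]])

```text
time: 4.38
tool_pos: [495.9, -84.2, 14.3]
tcp_rot: [3.141, -0.001, 3.12]
contact_force: [-0.7, 0.3, -0.1]
grip_width: 59.7
finger_force: 0.0
```

send_rows(offset=[[-0.04,0,0],[-0.08,0,0],[-0.12,0,0],[-0.16,0,0],[-0.2,0,0],[-0.24,0,0],[-0.24,0,0]], delta_rot=[[0,0,0],[0,0,0],[0,0,0],[0,0,0],[0,0,0],[0,0,0],[0,0,0]])

```text
time: 5.25
tool_pos: [525.6, -85.8, 14.3]
tcp_rot: [-3.141, 0.001, 3.12]
contact_force: [0.5, -0.4, 0.3]
grip_width: 59.5
finger_force: 0.0
```

```bash
cat > see.py <<'E'
from fit import *
import sys
def go(tag,stop=(639.5,-39,-.022)):
    im=optics.capture("top"); cv2.imwrite(f"pics/{tag}.png",cv2.resize(im[130:290,260:440],None,fx=4,fy=4,interpolation=cv2.INTER_CUBIC)[:,:,::-1])
    out=finder.silhouettes("block","top")
    for o in out:
        u=np.argwhere(o["region"]).mean(0)[::-1]
        if o["region"].sum()<400 or u[1]>235: continue
        p,i=fit(*("block",[*ground(u,"top",30),0],{"top":o["region"]}))
        d=p[:2]-stop[:2]; c,s=np.cos(stop[2]),np.sin(stop[2])
        print("block",p.round(2),"iou",round(i,3),"in stop",round(d[0]*c+d[1]*s,1),round(-d[0]*s+d[1]*c,1),round(p[2]-stop[2],3))
    o=get_obs(); print(o["time"],o["tool_pos"].round(1),o["contact_force"].round(1))
go(sys.argv[1])
E
python3 see.py a1
```

```text
5.35 [525.3 -85.8  14.4] [-0.1  0.4  0.9]
```

View pics/a1.png

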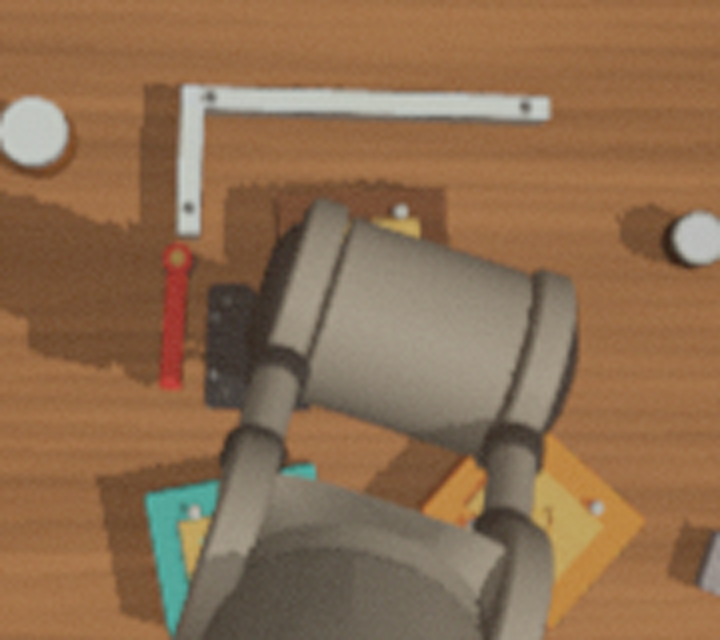

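The block's far edge is now parallel to the long fence, with its left edge at column 278 and far edge at row 187 of the crop. I'll keep pushing +x.

send_rows(offset=[[-0.04,0,0],[-0.08,0,0],[-0.12,0,0],[-0.16,0,0],[-0.2,0,0],[-0.24,0,0],[-0.28,0,0]], delta_rot=[[0,0,0],[0,0,0],[0,0,0],[0,0,0],[0,0,0],[0,0,0],[0,0,0]])

```text
time: 6.22
tool_pos: [558.8, -86.4, 14.3]
tcp_rot: [3.142, 0.0, 3.12]
contact_force: [-1.9, -0.2, 2.0]
grip_width: 59.5
finger_force: 1.1
```

send_rows(offset=[[-0.02,0,0],[-0.04,0,0],[-0.06,0,0],[-0.06,0,0]], delta_rot=[[0,0,0],[0,0,0],[0,0,0],[0,0,0]])

```text
time: 6.72
tool_pos: [566.2, -86.5, 14.3]
tcp_rot: [-3.142, 0.001, 3.12]
contact_force: [-0.7, 0.6, -0.4]
grip_width: 59.3
finger_force: 0.1
```

```bash
python3 see.py a2
```

```text
6.825 [566.2 -86.6  14.4] [-0.4 -0.3 -0. ]
```

View pics/a2.png

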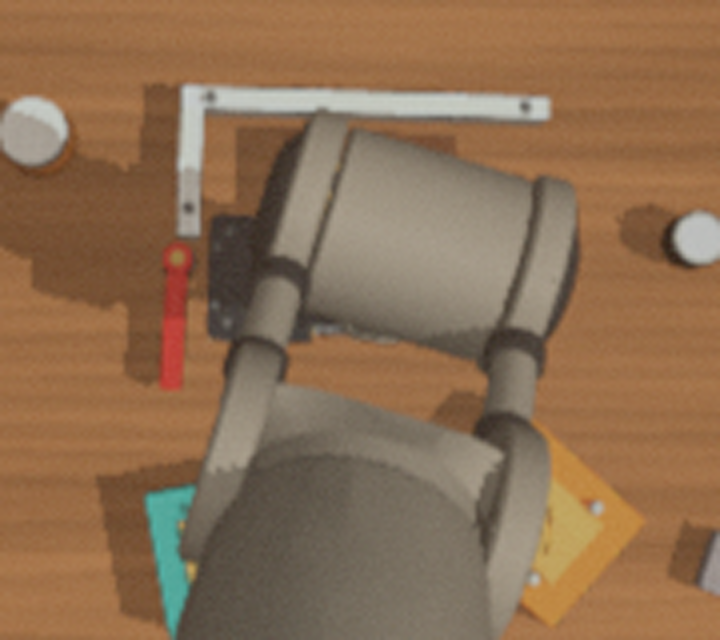

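The block's far edge shows at about row 135 and the fence's inner edge at about row 118, so a few to 15 mm remain. I'll creep forward and watch the force.

send_rows(offset=[[-0.015,0,0],[-0.03,0,0],[-0.045,0,0],[-0.06,0,0]], delta_rot=[[0,0,0],[0,0,0],[0,0,0],[0,0,0]])

```text
time: 7.32
tool_pos: [572.8, -86.6, 14.3]
tcp_rot: [3.141, -0.0, 3.12]
contact_force: [-4.9, 0.3, 3.5]
grip_width: 59.5
finger_force: 1.8
```

send_rows(offset=[[-0.01,0,0],[-0.02,0,0],[-0.03,0,0]], delta_rot=[[0,0,0],[0,0,0],[0,0,0]])

```text
time: 7.7
tool_pos: [576.5, -86.7, 14.3]
tcp_rot: [3.141, 0.0, 3.12]
contact_force: [-2.7, 0.1, 2.2]
grip_width: 59.6
finger_force: 1.6
```

send_rows(offset=[[-0.01,0,0],[-0.02,0,0],[-0.03,0,0]], delta_rot=[[0,0,0],[0,0,0],[0,0,0]])

```text
time: 8.07
tool_pos: [580.2, -86.8, 14.3]
tcp_rot: [3.141, 0.0, 3.12]
contact_force: [-2.6, 0.6, 2.4]
grip_width: 59.7
finger_force: 1.5
```

send_rows(offset=[[-0.01,0,0],[-0.02,0,0]], delta_rot=[[0,0,0],[0,0,0]])

```text
time: 8.32
tool_pos: [580.8, -86.8, 14.2]
tcp_rot: [3.141, -0.004, 3.12]
contact_force: [-11.4, -1.7, 9.3]
grip_width: 59.9
finger_force: 5.7
```

send_rows(offset=[[-0.01,0,0],[-0.02,0,0]], delta_rot=[[0,0,0],[0,0,0]])

```text
time: 8.57
tool_pos: [580.8, -86.8, 14.2]
tcp_rot: [3.141, -0.009, 3.12]
contact_force: [-20.8, -1.3, 16.2]
grip_width: 59.4
finger_force: 10.2
```

send_rows(offset=[[-0.01,0,0],[-0.015,0,0]], delta_rot=[[0,0,0],[0,0,0]])

```text
time: 8.82
tool_pos: [580.8, -86.8, 14.3]
tcp_rot: [3.141, -0.013, 3.12]
contact_force: [-24.3, -2.6, 19.4]
grip_width: 60.0
finger_force: 12.7
```

send_rows(offset=[[0.1,0,0],[0.4,0,0],[0.4,0,-0.4],[0.4,0,-0.7],[0.4,0,-0.7]], delta_rot=[[0,0,0],[0,0,0],[0,0,0],[0,0,0],[0,0,0]], grip=0.33)

```text
time: 9.45
tool_pos: [541.3, -86.6, 101.4]
tcp_rot: [-3.14, 0.008, 3.12]
contact_force: [0.2, 0.4, -1.4]
grip_width: 30.6
finger_force: 0.0
```

send_rows(offset=[[-0.2,-0.3,0],[-0.4,-0.6,0],[-0.6,-0.88,0],[-0.83,-0.88,0],[-0.83,-0.88,0]], delta_rot=[[0,0,0.025],[0,0,0.05],[0,0,0.075],[0,0,0.1],[0,0,0.125]])

```text
time: 10.07
tool_pos: [637.3, -194.2, 96.3]
tcp_rot: [3.141, 0.0, 2.329]
contact_force: [0.2, -0.0, -0.4]
grip_width: 30.4
finger_force: 0.0
```

send_rows(offset=[[0,0,0],[0,0,0],[0,0,0],[0,0,0],[0,0,0],[0,0,0]], delta_rot=[[0,0,0.025],[0,0,0.05],[0,0,0.075],[0,0,0.1],[0,0,0.125],[0,0,0.125]])

```text
time: 10.82
tool_pos: [635.9, -193.5, 97.0]
tcp_rot: [-3.141, -0.001, 1.55]
contact_force: [-0.2, -0.9, 0.2]
grip_width: 30.3
finger_force: 0.0
```

```bash
python3 see.py a3
```

```text
block [637.47 -94.13  -0.  ] iou 0.936 in stop -0.8 -55.2 0.018
10.925 [ 635.9 -193.6   97.5] [ 0.1 -0.4  0.2]
```

View pics/a3.png

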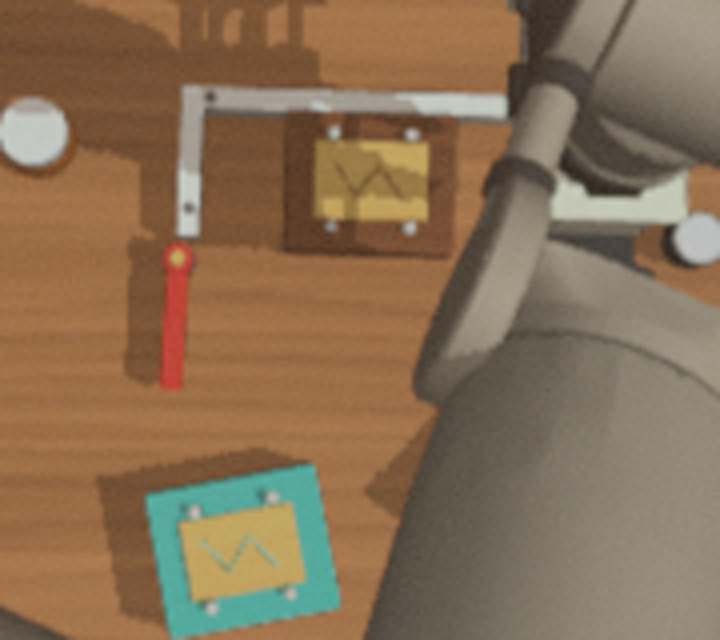

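The block sits against the long fence, in crop columns 287–452 and rows 118–255. It still has about 55 mm to go to the side fence. The tool is beyond its -y face, so I'll lower it and push +y.

send_rows(offset=[[0,0,0.35],[0,0,0.6],[0,0,0.69],[0,0,0.69]], delta_rot=[[0,0,0],[0,0,0],[0,0,0],[0,0,0]])

```text
time: 11.42
tool_pos: [635.9, -193.7, 15.2]
tcp_rot: [-3.141, -0.0, 1.55]
contact_force: [-0.1, 0.5, 0.3]
grip_width: 30.1
finger_force: 0.0
```

send_rows(offset=[[0.08,0,0],[0.16,0,0],[0.22,0,0],[0.26,0,0],[0.3,0,0],[0.34,0,0],[0.38,0,0],[0.42,0,0]], delta_rot=[[0,0,0],[0,0,0],[0,0,0],[0,0,0],[0,0,0],[0,0,0],[0,0,0],[0,0,0]])

```text
time: 12.42
tool_pos: [637.1, -143.6, 15.8]
tcp_rot: [3.141, 0.001, 1.549]
contact_force: [-1.8, -4.3, 2.6]
grip_width: 30.1
finger_force: 2.3
```

send_rows(offset=[[0.03,0,0],[0.06,0,0],[0.09,0,0],[0.12,0,0],[0.15,0,0],[0.18,0,0]], delta_rot=[[0,0,0],[0,0,0],[0,0,0],[0,0,0],[0,0,0],[0,0,0]])

```text
time: 13.18
tool_pos: [637.6, -121.9, 15.8]
tcp_rot: [3.141, 0.0, 1.549]
contact_force: [-2.0, -4.4, 4.4]
grip_width: 30.6
finger_force: 2.6
```

send_rows(offset=[[0.02,0,0],[0.04,0,0],[0.06,0,0],[0.08,0,0]], delta_rot=[[0,0,0],[0,0,0],[0,0,0],[0,0,0]])

```text
time: 13.68
tool_pos: [637.8, -111.9, 15.5]
tcp_rot: [3.141, -0.0, 1.549]
contact_force: [-1.6, -3.7, 2.8]
grip_width: 30.1
finger_force: 1.9
```

send_rows(offset=[[0.01,0,0],[0.02,0,0]], delta_rot=[[0,0,0],[0,0,0]])

```text
time: 13.92
tool_pos: [637.9, -109.6, 15.5]
tcp_rot: [3.141, -0.0, 1.549]
contact_force: [-0.4, -3.5, 2.6]
grip_width: 30.1
finger_force: 1.7
```

send_rows(offset=[[0.01,0,0],[0.02,0,0]], delta_rot=[[0,0,0],[0,0,0]])

```text
time: 14.18
tool_pos: [637.9, -107.2, 15.5]
tcp_rot: [3.141, -0.0, 1.549]
contact_force: [0.2, -2.7, 2.6]
grip_width: 30.4
finger_force: 1.6
```

send_rows(offset=[[0.01,0,0],[0.02,0,0]], delta_rot=[[0,0,0],[0,0,0]])

```text
time: 14.42
tool_pos: [638.0, -105.1, 15.5]
tcp_rot: [3.141, 0.0, 1.549]
contact_force: [-0.1, -6.7, 0.3]
grip_width: 30.3
finger_force: 3.4
```

send_rows(offset=[[0.01,0,0],[0.02,0,0]], delta_rot=[[0,0,0],[0,0,0]])

```text
time: 14.68
tool_pos: [638.1, -105.0, 15.6]
tcp_rot: [3.141, 0.004, 1.549]
contact_force: [-1.4, -16.0, -0.0]
grip_width: 30.4
finger_force: 7.6
```

send_rows(offset=[[0.01,0,0],[0.015,0,0]], delta_rot=[[0,0,0],[0,0,0]])

```text
time: 14.92
tool_pos: [638.1, -104.9, 15.7]
tcp_rot: [3.141, 0.006, 1.549]
contact_force: [-1.1, -19.9, 0.1]
grip_width: 30.1
finger_force: 10.0
```

send_rows(offset=[[-0.05,0,0],[-0.25,0,0],[-0.25,0,-0.4],[-0.25,0,-0.7],[-0.25,0,-0.7]], delta_rot=[[0,0,0],[0,0,0],[0,0,0],[0,0,0],[0,0,0]], grip=0)

```text
time: 15.55
tool_pos: [639.1, -132.0, 102.9]
tcp_rot: [3.135, 0.001, 1.548]
contact_force: [0.5, 0.7, -0.1]
grip_width: 0.5
finger_force: 0.0
```

send_rows(offset=[[0.3,-0.16,0],[0.6,-0.32,0],[0.8,-0.47,0],[0.8,-0.47,0]], delta_rot=[[0,0,0],[0,0,0],[0,0,0],[0,0,0]])

```text
time: 16.05
tool_pos: [581.4, -32.0, 98.4]
tcp_rot: [-3.138, -0.001, 1.551]
contact_force: [0.2, 0.5, -0.1]
grip_width: 0.1
finger_force: 0.0
```

send_rows(offset=[[0.3,-0.16,0],[0.6,-0.32,0],[0.8,-0.47,0],[0.8,-0.47,0]], delta_rot=[[0,0,0],[0,0,0],[0,0,0],[0,0,0]])

```text
time: 16.55
tool_pos: [528.2, 64.3, 98.9]
tcp_rot: [-3.14, -0.0, 1.551]
contact_force: [0.3, -0.7, 0.6]
grip_width: 0.4
finger_force: 0.0
```

```bash
python3 see.py a4
```

```text
block [ 6.3908e+02 -4.0840e+01 -4.0000e-02] iou 0.945 in stop -0.4 -1.8 -0.023
16.65 [529.6  62.8  99.3] [ 0.2 -0.4  0.1]
```

View pics/a4.png

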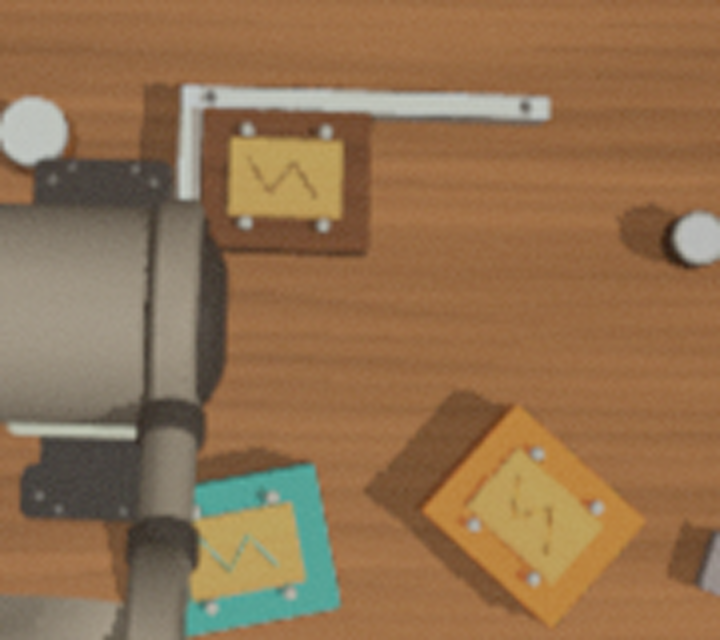

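The block now lies parallel in the corner, touching both fences (crop columns 203–370, rows 112–252). Next I'll plan the keeper arc.

```bash
cat > arc.py <<'E'
import numpy as np
S=np.array([639.5,-39]);psi=-.022
R=lambda a:np.array([[np.cos(a),-np.sin(a)],[np.sin(a),np.cos(a)]])
def pose(th,gap,r=60,h=11):
    p=np.array([-53,68])+r*np.array([-np.sin(th),-np.cos(th)])+(7+h+gap)*np.array([-np.cos(th),np.sin(th)])
    return S+R(psi)@p, np.pi+psi-th
def rows(start,yaw0,seq):
    ax=np.array([[np.cos(yaw0),np.sin(yaw0)],[np.sin(yaw0),-np.cos(yaw0)]])
    o=[];d=[]
    for th,g in seq:
        p,y=pose(th,g); o.append([*(ax@(p-start)/120).round(3),0]); d.append([0,0,round(-(y-yaw0)/(2*np.pi),4)])
    print("off",[[float(v) for v in a] for a in o]); print("rot",d,"end",p.round(1),round(y,3))
    return p,y
E
python3 - <<'E'
from arc import *
p,y=rows(np.array([529.6,63]),1.550,[(1.57,9),(1.57,4),(1.57,0),(1.5,0),(1.42,0),(1.34,0),(1.26,0),(1.18,0)])
p,y=rows(p,y,[(t,0) for t in np.arange(1.1,.53,-.08)])
p,y=rows(p,y,[(t,0) for t in np.arange(.46,.05,-.08)])
p,y=rows(p,y,[(0.0,2),(0,0)])
E
```

```text
off [[-0.038, -0.008, 0.0], [-0.08, -0.008, 0.0], [-0.113, -0.008, 0.0], [-0.149, -0.017, 0.0], [-0.19, -0.024, 0.0], [-0.231, -0.029, 0.0], [-0.273, -0.03, 0.0], [-0.315, -0.027, 0.0]]
rot [[0, 0, 0.0001], [0, 0, 0.0001], [0, 0, 0.0001], [0, 0, -0.0111], [0, 0, -0.0238], [0, 0, -0.0365], [0, 0, -0.0493], [0, 0, -0.062]] end [525.6  25.3] 1.94
off [[-0.04, -0.01, 0.0], [-0.082, -0.018, 0.0], [-0.123, -0.021, 0.0], [-0.165, -0.022, 0.0], [-0.207, -0.019, 0.0], [-0.248, -0.013, 0.0], [-0.289, -0.003, 0.0], [-0.328, 0.009, 0.0]]
rot [[0, 0, np.float64(-0.0127)], [0, 0, np.float64(-0.0255)], [0, 0, np.float64(-0.0382)], [0, 0, np.float64(-0.0509)], [0, 0, np.float64(-0.0637)], [0, 0, np.float64(-0.0764)], [0, 0, np.float64(-0.0891)], [0, 0, np.float64(-0.1019)]] end [540.8 -11. ] 2.58
off [[-0.04, -0.01, 0.0], [-0.082, -0.018, 0.0], [-0.123, -0.021, 0.0], [-0.165, -0.022, 0.0], [-0.207, -0.019, 0.0], [-0.248, -0.013, 0.0]]
rot [[0, 0, np.float64(-0.0127)], [0, 0, np.float64(-0.0255)], [0, 0, np.float64(-0.0382)], [0, 0, np.float64(-0.0509)], [0, 0, np.float64(-0.0637)], [0, 0, np.float64(-0.0764)]] end [565.2 -28.2] 3.06
off [[-0.014, -0.009, 0.0], [-0.03, -0.008, 0.0]]
rot [[0, 0, np.float64(-0.0095)], [0, 0, np.float64(-0.0095)]] end [568.7 -29.4] 3.12
```

send_rows(offset=[[0,0,0.35],[0,0,0.6],[0,0,0.71],[0,0,0.71]], delta_rot=[[0,0,0],[0,0,0],[0,0,0],[0,0,0]])

```text
time: 17.15
tool_pos: [529.0, 62.9, 13.7]
tcp_rot: [-3.14, -0.0, 1.548]
contact_force: [0.8, -0.1, 1.2]
grip_width: 0.6
finger_force: 0.0
```

send_rows(offset=[[-0.04,-0.01,0],[-0.08,-0.01,0],[-0.11,-0.01,0],[-0.15,-0.017,0],[-0.19,-0.024,0],[-0.23,-0.029,0],[-0.27,-0.03,0],[-0.315,-0.027,0]], delta_rot=[[0,0,0],[0,0,0],[0,0,0],[0,0,-0.011],[0,0,-0.024],[0,0,-0.0365],[0,0,-0.049],[0,0,-0.062]])

```text
time: 18.15
tool_pos: [524.6, 26.0, 14.8]
tcp_rot: [3.141, -0.0, 1.941]
contact_force: [-1.0, 2.2, 1.4]
grip_width: 0.4
finger_force: 0.9
```

send_rows(offset=[[-0.04,-0.01,0],[-0.082,-0.018,0],[-0.123,-0.021,0],[-0.165,-0.022,0],[-0.207,-0.019,0],[-0.248,-0.013,0],[-0.289,-0.003,0],[-0.328,0.009,0]], delta_rot=[[0,0,-0.0127],[0,0,-0.0255],[0,0,-0.0382],[0,0,-0.051],[0,0,-0.0637],[0,0,-0.0764],[0,0,-0.089],[0,0,-0.102]])

```text
time: 19.15
tool_pos: [539.4, -10.5, 14.6]
tcp_rot: [-3.141, -0.001, 2.582]
contact_force: [-2.0, 0.1, 1.8]
grip_width: 0.2
finger_force: 0.9
```

send_rows(offset=[[-0.04,-0.01,0],[-0.082,-0.018,0],[-0.123,-0.021,0],[-0.165,-0.022,0]], delta_rot=[[0,0,-0.0127],[0,0,-0.0255],[0,0,-0.0382],[0,0,-0.051]])

```text
time: 19.65
tool_pos: [554.7, -23.4, 14.5]
tcp_rot: [-3.141, -0.001, 2.902]
contact_force: [-1.4, 0.5, 0.4]
grip_width: 0.3
finger_force: 0.9
```

send_rows(offset=[[-0.02,-0.005,0],[-0.04,-0.01,0],[-0.061,-0.014,0],[-0.082,-0.018,0]], delta_rot=[[0,0,-0.0064],[0,0,-0.0127],[0,0,-0.019],[0,0,-0.0255]])

```text
time: 20.15
tool_pos: [563.8, -27.9, 14.5]
tcp_rot: [-3.141, -0.001, 3.061]
contact_force: [-0.8, -0.7, 0.3]
grip_width: 0.7
finger_force: 0.8
```

send_rows(offset=[[-0.01,-0.004,0],[-0.02,-0.008,0]], delta_rot=[[0,0,-0.005],[0,0,-0.0095]])

```text
time: 20.4
tool_pos: [566.4, -28.9, 14.5]
tcp_rot: [-3.142, -0.0, 3.121]
contact_force: [-1.9, -0.9, 0.4]
grip_width: 0.3
finger_force: 0.8
```

send_rows(offset=[[-0.008,0,0],[-0.015,0,0]], delta_rot=[[0,0,0],[0,0,0]])

```text
time: 20.65
tool_pos: [568.1, -28.8, 14.3]
tcp_rot: [3.142, -0.001, 3.119]
contact_force: [-4.0, -1.5, 1.9]
grip_width: 0.6
finger_force: 2.0
```

send_rows(offset=[[-0.005,0,0],[-0.01,0,0]], delta_rot=[[0,0,0],[0,0,0]])

```text
time: 20.9
tool_pos: [568.1, -28.8, 14.2]
tcp_rot: [3.141, -0.003, 3.12]
contact_force: [-7.8, -2.0, 7.7]
grip_width: 0.4
finger_force: 4.0
```

send_rows(offset=[[-0.005,0,0],[-0.01,0,0]], delta_rot=[[0,0,0],[0,0,0]])

```text
time: 21.15
tool_pos: [568.2, -28.7, 14.2]
tcp_rot: [3.141, -0.006, 3.12]
contact_force: [-11.9, -2.0, 9.4]
grip_width: 0.6
finger_force: 5.9
```

The keeper is stopped against the block at TCP x = 568.1, which is where the geometry predicts it. I'll retreat and check.

send_rows(offset=[[0.05,0,0],[0.35,0,0],[0.5,0,-0.3],[0.8,0,-0.8],[1,0,-1],[1,0,-1]], delta_rot=[[0,0,0],[0,0,0],[0,0,0],[0,0,0],[0,0,0],[0,0,0]])

```text
time: 21.9
tool_pos: [451.3, -26.1, 136.6]
tcp_rot: [-3.141, 0.006, 3.119]
contact_force: [1.2, 1.3, 0.1]
grip_width: 0.2
finger_force: 0.0
```

send_rows(offset=[[0,0.5,0],[0,1,0],[0,1,0]], delta_rot=[[0,0,0],[0,0,0],[0,0,0]])

```text
time: 22.28
tool_pos: [453.7, 97.5, 133.3]
tcp_rot: [3.141, 0.0, 3.125]
contact_force: [0.4, 1.1, 0.0]
grip_width: 0.8
finger_force: 0.0
```

```bash
python3 see.py a5; python3 - <<'E'
from plant import optics
import cv2
im=optics.capture("scene"); cv2.imwrite("pics/s5.png",cv2.resize(im[150:260,220:380],None,fx=5,fy=5,interpolation=cv2.INTER_CUBIC)[:,:,::-1])
E
```

```text
block [ 6.3796e+02 -4.0430e+01 -4.0000e-02] iou 0.948 in stop -1.5 -1.5 -0.014
22.375 [453.7  94.4 133.4] [ 0.3 -1.   0.6]
```

View pics/a5.png

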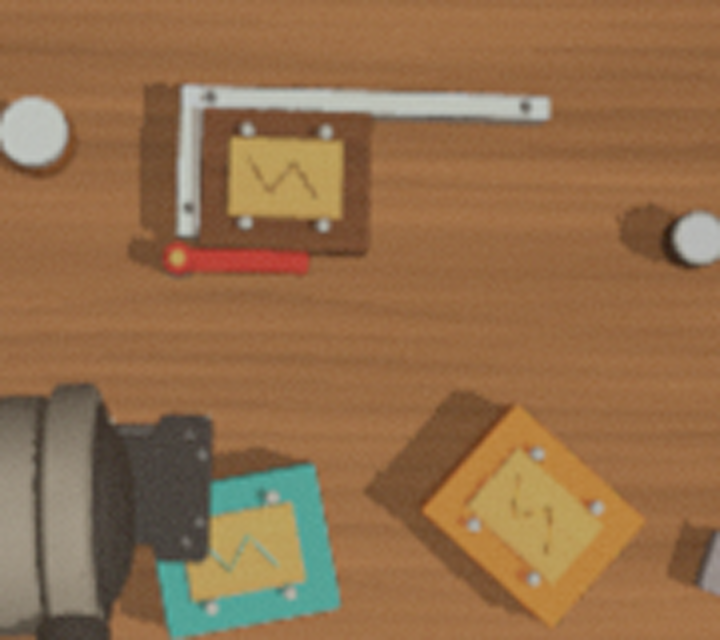

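View pics/s5.png

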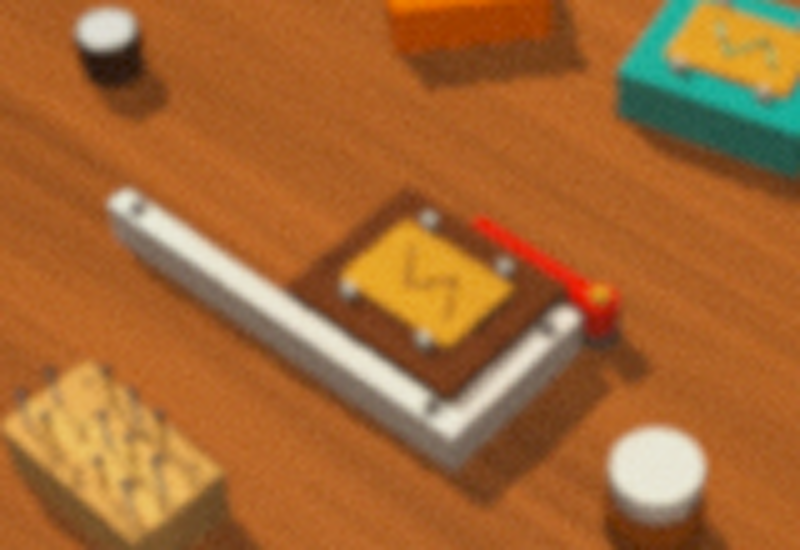

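The block sits snug in the corner against both fences, and the red keeper (crop 177,257 to 308,263) lies along its front face. The other tools haven't moved, so I'm handing in the job.

```bash
python3 -c "
from plant import ticket; print(ticket.close_job())"
```

```text
the job is handed in; nothing more can be done
None
```

The dark block is seated square against both fences, the red keeper lies against its front face, and the job was handed in at about 22 s with nothing else on the bench disturbed.

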